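# Isolate the furnace controller by its fuse carrier

## Robot

A 6-joint arm with a two-finger parallel gripper is mounted at the origin on the work surface. World frame = base frame: x ahead of the robot, y to its left, z up, the work surface at z = 0. Lengths are in m, angles in degrees, forces in N, time in s.
With the tool pointing down it reaches from about 0.3 to 0.75 m from the base axis. Payload 8.5 kg.
Tool frame: the origin (TCP) lies midway between the tips of the shut fingers; the grasp point (between the pads) lies 19 mm behind it; z points along the fingers, y is the direction in which the jaws open and shut (so a half turn about z gives the same grasp; the last joint's range is limited). The gripper opens to 85 mm and grips with 20 to 120 N. Pads are 22 mm wide; open, the fingers measure 114 mm over their backs; the gripper's body (76 mm by 85 mm) begins 54 mm behind the grasp point. The pads swing forward as they close: fully open they stand 13 mm farther back than shut.
Start: joints at [-85.674, 21.807, 74.336, -0, 83.858, -12.336], TCP at [0.158, -0.527, 0.231] pointing down, gripper open.
Joint ranges: [-178.18, 178.18], [-50.72, 133.34], [12.68, 142.11], [-81.47, 261.47], [9.98, 163.14], [-165.26, 165.26]. Speed limits (degrees/s): [136.94, 136.94, 180, 180, 180, 180].

## Interface

Orientations are given as a 3x3 rotation matrix whose columns are the frame's x, y, z axes.
In Python, from rig import env, eyes, close_job gives the robot as it stands.
- The arm moves only by the tool jog_arm, never from a script. Its argument "deltas" is one flat list of numbers, 7 for each row, row after row: the shift along the tool's x, y, z in units of 0.75 m (1.0 is 0.75 m), then the turn, a rotation vector about the tool's x, y, z in units of 180 degrees (1.0 is 180 degrees), then the gripper command: -1 is fully open, 1 is shut, values between are in proportion. In form: [dx, dy, dz, ax, ay, az, fingers, dx, dy, dz, ax, ay, az, fingers, ...]. A call has 1 to 12 rows; each row is the pose to reach, as a shift and turn from the pose commanded when the call began, along the tool's axes at that moment, turning the shorter way round; what a row does not reach only later rows make up. A row lasts 1/12 s, in which the tool goes at most 41.7 mm and 7.16 degrees, less where a joint would pass 70% of its speed; a pose out of reach is approached as far as the arm can. A call with a number of a shift or a turn outside -1 to 1 is refused whole. A call with a gripper value outside its range is refused whole. The fingers move at their own pace and stop on an object; "grip_force" is the grip in N (left out, the last holds). Time passes only in rows, so rows that repeat a pose let the fingers close. It gives the time, the measured TCP pose, the force and the opening at its end, in the units of the state.
- env.observe(): the state, without advancing time (a new reading comes with each control period).
- eyes.get_image(name): name is "scene" or "side" or "wrist"; returns the picture (384x512x3 uint8, red, green, blue); there is no depth.
- eyes.camera_params(name): a dict with "intrinsics" (3x3 intrinsics, pixels), "R" (3x3) and "t" (3): a world point X has camera coordinates R X + t; the wrist camera has in their place "mount" (4x4, takes a point from camera to tool coordinates, whose origin is the TCP and whose axes are the flange's). Camera axes: x right, y down, z forward; pixel columns grow to the right and rows downward; lengths in m; the calibration is good to about 2 mm. A picture is of the moment at which its call begins: read the wrist's pose just before it. camera_params takes no time and is no camera call.
- close_job(): hands the job in, once; it reports no verdict.
The state is a dict: "time_s": time; "q": joint angles; "qvel": joint speeds; "joint_efforts": joint torques, N m; "position": TCP position; "tool_rot": TCP orientation; "ft_force": force on the tool from outside, world axes, zero at the start; "wrist_torque": the same for the moment, N m; "grip_width": finger opening in m.
Only numpy, scipy, OpenCV 4.12 (cv2) and the standard library are available. Lean on these libraries where they do the work, as an engineer would, in place of code of your own. Each camera call takes 0.05 s, during which the arm holds its last target.

## Task

Isolate the white controller: swing its grey door wide open by the handle, then, inside, press the winged fuse carrier in against its spring and turn it anticlockwise until its catch lets go and it springs fully out; never force it round without pressing it in first. Leave the door wide open and the carrier standing out, and leave the other things on the bench where they are.

Things in the scene. Friction and masses are not known exactly. Their poses are not given: they have to be found in the camera images.
- controller: White controller fixed on the bench, 216 mm wide, 200 tall. Origin: on the bench, middle of its front opening; x points into the cabinet, y to its left (hinge side), z up. The front 135 mm is a fuse bay between side walls 190 tall, 204 apart, shut by the grey door in front; open above back to x = 80 mm, then roofed (underside 192 mm up). An aluminium cup stands on it.
- door (a joint): Angle of the upright grey door (200 mm wide, 12 thick, top 188 mm above the bench): 0 shut, stop at 1.9 rad. Hinged at the cabinet's left front edge (controller y = +100 mm); its right side swings out to the robot, clockwise seen from above. May start slightly ajar. Friction 0.15 N m; it stays where it is left.
- door_grip (a point): Grip point on the door handle, 157 mm above the bench: an upright round steel bar 11 mm thick, from 70 to 180 mm above the bench, 35 mm in front of the door's outer face, 170 mm from the hinge. 8 mm stand-offs join it to the door 82 and 168 mm above the bench. Axes turn with the door: y along it to the hinge, x from handle through door, z up.
- door_hinge (a point): Point on the door's vertical hinge axis, 95 mm above the bench. Axes turn with the door (with the door shut they are the controller's).
- fuse_lift (a joint): Height of the fuse carrier along its own axis (m): 0 locked, -0.009 pressed to its stop, +0.012 sprung fully out. A spring pushes it out: about 10 N at 0, 14 N at the pressed stop, 4 N when out.
- fuse_turn (a joint): Turn of the fuse carrier (rad): 0 locked, grows anticlockwise looking down on the carrier, stop at 1.3. A bayonet catch blocks it beyond about 0.1 unless the carrier is first pressed in more than 6 mm (under a turning load the catch binds); past about 0.95 it is free and springs out. Let go in between, it stays caught.
- fuse_grip (a point): Centre of the wing of the black fuse carrier, on the metal panel behind the door. z: the carrier's axis, out of the panel, leaning 35 degrees from vertical to the cabinet's front; x along the wing, y across. Wing 36 mm long, 12 thick, 24 high, on a flange 42 across whose top is 12 mm below this point (collar top 27, sloping panel 40 below). Two round blank plugs, 24 across, 9 high, sit 62 mm to either side.
- spray_can: blue spray can, 60 mm across, 190 mm tall, standing left of the controller. Bystander, origin at the centre of its underside.
- beaker: glass beaker, 70 mm across, 90 mm tall, right of the controller. Bystander, origin at the centre of its underside.
- jar: small brown glass jar with a lid, 60 mm across, 80 mm tall, in front and to the right of the controller. Bystander, origin at the centre of its underside.
- metal_cup: aluminium cup, 60 mm across, 55 mm tall, standing on top of the controller (200 mm up). Bystander, origin at the centre of its underside.
- screwdriver: screwdriver lying on the bench in front and to the right. Bystander, origin at the centre of its underside (handle to its -x).
- flange: steel flange, 70 mm across, 40 mm tall, standing left of the controller. Bystander, origin at the centre of its underside.
- fuse_box: small cardboard box, 70 x 50 x 30 mm, on the bench to the left. Bystander, origin at the centre of its underside.
Things that resemble listed ones, but are neither listed nor needed, are in the scene too. Leave any red or yellow look-alike of the part that bears fuse_lift alone.

How it is judged (in metres and radians):
On the way, in this order (a step that is already met when the one before it is completed fails the run):
1. the door is being swung by its handle: open between 0.3 and 1.2 rad with the hand at the handle bar (within 30 mm, seen from above) (value of joint door between 0.3 and 1.2 rad and horizontal distance between the grasp point and door_grip below 0.03 m), for 0.1 s.
2. the door is swung wide open (at least 1.3 rad, 75 degrees) while the fuse carrier is still locked (value of joint door above 1.3 rad and value of joint fuse_lift below 0.004 m), for 0.2 s.
3. the fuse carrier has been pressed in, by more than 5 mm (value of joint fuse_lift below -0.005 m), for 0.05 s.
4. the fuse carrier is turned free and stands out of its collar by more than 9 mm (value of joint fuse_lift above 0.009 m), for 0.2 s.
At the end, for the whole second after the job is handed in: The door stands still, open at least 1.3 rad (75 degrees); the fuse carrier stands more than 9 mm out of its locked position; every bystander is within 40 mm of where it was and the standing ones are upright within 0.5 rad (value of joint door above 1.3 rad and value of joint fuse_lift above 0.009 m and velocity of joint door between -0.1 and 0.1 rad/s and not (distance of any of spray_can, beaker, jar, metal_cup, screwdriver, flange, fuse_box from where it was at the start of the episode above 0.04 m or angle between any of spray_can, beaker, jar, metal_cup, flange's own z axis and vertical above 0.5 rad)); the robot touches nothing.
It fails at once if a bystander is pushed more than 40 mm or knocked over (distance of any of spray_can, beaker, jar, metal_cup, screwdriver, flange, fuse_box from where it was at the start of the episode above 0.04 m or angle between any of spray_can, beaker, jar, metal_cup, flange's own z axis and vertical above 0.5 rad).
It fails at once if the fuse carrier is forced round past its catch without being pressed in (turned 0.2 to 0.8 rad while pressed in less than 3 mm and not yet sprung out) (value of joint fuse_turn between 0.2 and 0.8 rad and value of joint fuse_lift between -0.003 and 0.004 m).
It also fails if it takes over 51 s, if anything falls off the work surface, if the arm or the gripper's body presses on something with over 40 N, if the wrist force passes 120 N, or if a joint passes its speed limit or range.

## Working session

There is one attempt and no reset: what is moved stays moved. The work goes in short steps, Python scripts to look and compute and a tool call to move; the robot and the scene stay as the last step left them, time stands still between calls to the robot, and variables do not carry over. Pictures are saved under pics/ and viewed, and the job is handed in when it is done.

Besides the shell and the picture viewer there is one more tool, called after ">>>" as name(argument=value, ...) on one line, values as JSON. jog_arm: Moves the arm, as the interface text tells. Its arguments: {"type":"object","properties":{"deltas":{"type":"array"},"grip_force":{"type":"number"}},"required":["deltas"]}

```bash
ls; mkdir -p pics; python3 - <<'E'
from rig import env,eyes
import cv2,json
print(env.observe())
for n in ["scene","side","wrist"]:
    im=eyes.get_image(n); cv2.imwrite(f"pics/{n}0.png",im[:,:,::-1]); print(n,eyes.camera_params(n))
E
```

```text
pics
{'time_s': 0.0, 'q': array([-8.56739454e+01,  2.18402746e+01,  7.43865006e+01, -2.18624686e-03,
        8.38598889e+01, -1.23349193e+01]), 'qvel': array([-0.05726674, -0.10078083,  0.17310238,  0.02691824, -0.02763834,
        0.02849503]), 'joint_efforts': array([ 5.19797177e-04, -4.48466599e+01, -2.31278729e+01, -1.79306971e-04,
        4.75742723e-03,  2.41099855e-05]), 'position': array([ 0.15766116, -0.52658886,  0.23070822]), 'tool_rot': array([[ 9.58016847e-01,  2.86711871e-01, -1.51926850e-04],
       [ 2.86711769e-01, -9.58015707e-01,  1.50540121e-03],
       [ 2.86068090e-04, -1.48575894e-03, -9.99998855e-01]]), 'ft_force': array([-0.27264894,  0.00985458,  0.37075218]), 'wrist_torque': array([ 0.05490809, -0.0227497 ,  0.00904116]), 'grip_width': 0.08518849814121068}
scene {'intrinsics': array([[384.56147204,   0.        , 258.06404527],
       [  0.        , 384.56147204, 189.22131004],
       [  0.        ,   0.        ,   1.        ]]), 'R': array([[ 0.99743405, -0.07152966,  0.00296954],
       [-0.05290682, -0.76442569, -0.64253733],
       [ 0.04823047,  0.64073
[... 276 characters left out ...]
0.57700711,  0.00572762],
       [-0.37919915,  0.52919906, -0.75904964],
       [ 0.43494599, -0.6221022 , -0.65100756]]), 't': array([0.44907699, 0.31241004, 1.04923465])}
wrist {'intrinsics': array([[266.68186686,   0.        , 256.36852264],
       [  0.        , 266.68186686, 192.7979674 ],
       [  0.        ,   0.        ,   1.        ]]), 'mount': array([[-5.76448540e-04, -9.47834429e-01, -3.18762550e-01,
         8.23133970e-02],
       [ 9.99999819e-01, -6.00816411e-04, -2.18782145e-05,
         5.78456883e-04],
       [-1.70780846e-04, -3.18762505e-01,  9.47834604e-01,
        -1.41500617e-01],
       [ 0.00000000e+00,  0.00000000e+00,  0.00000000e+00,
         1.00000000e+00]])}
```

View pics/scene0.png

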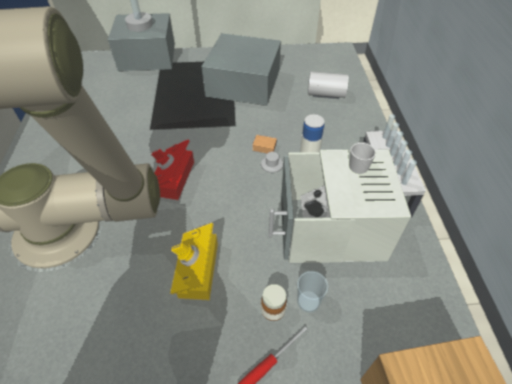

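View pics/side0.png

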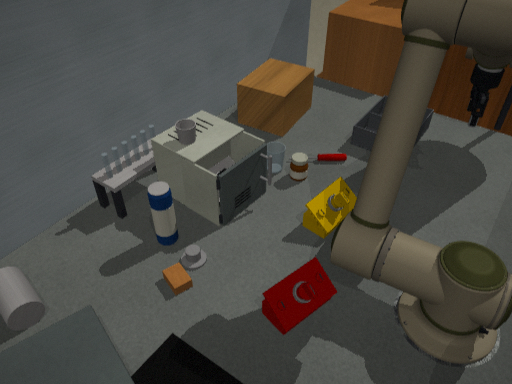

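View pics/wrist0.png

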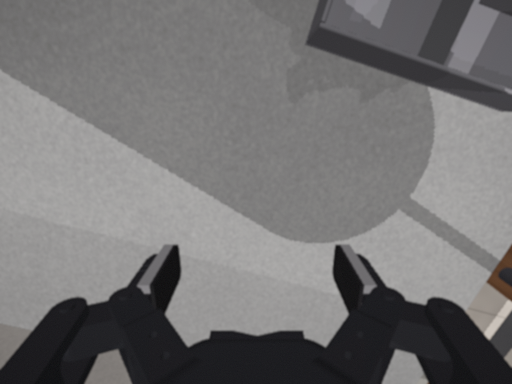

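The scene view shows the controller at about (345,205), its door on the left side with the handle near (277,222), and the black carrier near (314,207). The side view shows the door at about (243,182) and the handle near (268,160). Next I'll crop in closer.

```bash
python3 - <<'E'
import cv2
a=cv2.imread("pics/scene0.png")[140:270,255:425]; cv2.imwrite("pics/sc.png",cv2.resize(a,None,fx=4.5,fy=4.5,interpolation=cv2.INTER_CUBIC))
a=cv2.imread("pics/side0.png")[100:230,145:295]; cv2.imwrite("pics/si.png",cv2.resize(a,None,fx=4.5,fy=4.5,interpolation=cv2.INTER_CUBIC))
E
```

```text
(no output)
```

View pics/sc.png

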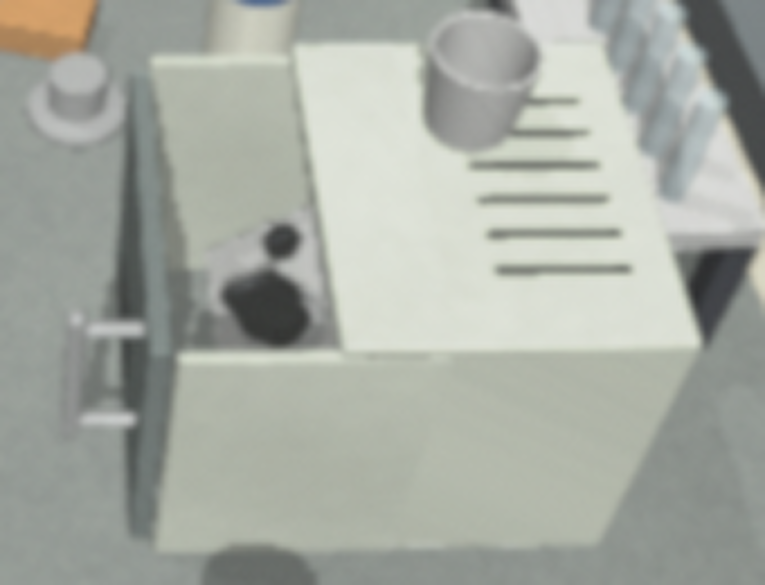

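View pics/si.png

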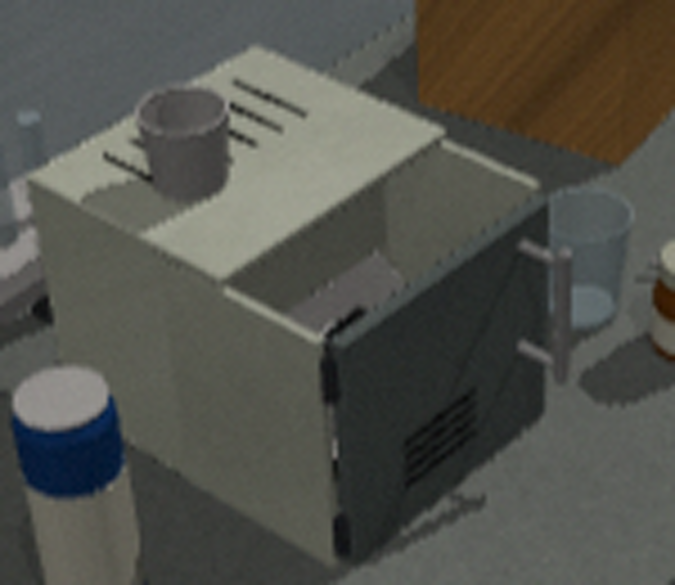

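```bash
cat > h.py <<'E'
import numpy as np
from rig import env,eyes
from scipy.optimize import least_squares
def proj(n,X):
    p=eyes.camera_params(n); c=np.asarray(X)@p["R"].T+p["t"]; u=c@p["intrinsics"].T
    return (u[...,:2].T/u[...,2].T).T
def C2W(c,X):
    X=np.asarray(X,float);a=c[2];return np.stack([c[0]+np.cos(a)*X[...,0]-np.sin(a)*X[...,1],c[1]+np.sin(a)*X[...,0]+np.cos(a)*X[...,1],X[...,2]],-1)
def tri(n1,u1,n2,u2,z=None):
    r=least_squares(lambda X:np.r_[proj(n1,X)-u1,proj(n2,X)-u2],[.6,-.1,.1]);return r.x,r.fun
def wristproj_pose(pos,R,X):
    p=eyes.camera_params("wrist");M=p["mount"]
    t=(np.asarray(X)-pos)@R; c=(t-M[:3,3])@M[:3,:3]; u=c@p["intrinsics"].T
    return (u[...,:2].T/u[...,2].T).T
E
cat > f.py <<'E'
from h import *
L={'scene':[((288.8,153.8),(0,.108,.19)),((295,219.6),(0,-.108,.19)),((320.6,150),(.08,.108,.2)),((331.2,218.2),(.08,-.108,.2)),((290.1,262.2),(0,-.108,0))],
'side':[((193.4,162.2),(.08,.108,.2)),((242.8,129.3),(.08,-.108,.2)),((217.2,176),(0,.108,.19)),((265,141.1),(0,-.108,.19)),((219.4,225.6),(0,.108,0))]}
def f(c): return np.concatenate([proj(n,C2W(c,[m[1] for m in v]))-np.array([m[0] for m in v]) for n,v in L.items()]).ravel()
r=least_squares(f,[.6,-.1,0],loss='soft_l1');print(r.x,np.degrees(r.x[2]));print(f(r.x).reshape(-1,2).round(1))
c=r.x
for a,b in(((272.1,210.7),(269.9,155.6)),((270.1,236.7),(269.9,184.4))):
    X,e=tri('scene',a,'side',b);print(X,e, 'ctrl',C2W((0,0,-c[2]),X-[c[0],c[1],0]))
E
python3 f.py
```

```text
[ 0.6377971  -0.0349293  -0.05226068] -2.9943164594257614
[[-0.4 -1.8]
 [ 0.1  0.5]
 [-1.  -1.1]
 [ 0.3 -1.2]
 [-0.6  0.1]
 [ 0.3 -1.3]
 [ 1.3 -1.8]
 [-1.7 -0.8]
 [-0.1 -1.6]
 [-0.1 -0.3]]
[ 0.58528676 -0.10181359  0.17508166] [ 0.1800439  -0.10070993  0.23205191  0.1074366 ] ctrl [-0.04894482 -0.06953595  0.17508166]
[ 0.58341628 -0.10307174  0.06677796] [ 0.15973732 -0.08430897  0.1993827   0.08481707] ctrl [-0.05074703 -0.07089009  0.06677796]
```

```bash
cat >> h.py <<'E'
from scipy.spatial.transform import Rotation as Ro
c=np.array([0.6378,-0.0349,-0.0523])
def down(phi,tilt=0):
    p=np.radians(phi);x=np.array([np.cos(p),np.sin(p),0]);z=np.array([0,0,-1.]);return np.stack([x,np.cross(z,x),z],1)
def delta(pos,R,P=None,RR=None):
    s=R.T@(np.asarray(pos)-P)/.75; a=Ro.from_matrix(R.T@RR if False else RR.T@R).as_rotvec()/np.pi
    return np.r_[RR.T@(np.asarray(pos)-P)/.75,a].round(4)
def now():
    o=env.observe(); return o["position"],o["tool_rot"],o
def to(pos,R):
    P,RR,o=now(); return delta(pos,R,P,RR)
def show(n,name,box=None,f=1):
    import cv2
    im=eyes.get_image(n)[:,:,::-1]
    if box: im=im[box[1]:box[3],box[0]:box[2]]
    cv2.imwrite(f"pics/{name}.png",cv2.resize(im,None,fx=f,fy=f,interpolation=cv2.INTER_CUBIC))
def unp(n,u,z):
    return least_squares(lambda X:proj(n,np.r_[X,z])-u,[.6,0]).x
E
python3 - <<'E'
from h import *
for n,u in [('flange',(271,166)),('box',(264,148)),('can',(310,150)),('jar',(272,316)),('beak',(308,305))]:
    X=unp('scene',u,0);print(n,X,C2W((0,0,-c[2]),np.r_[X-c[:2],0]))
print(to([.54,-.105,.27],down(177)))
E
```

```text
flange [0.61605001 0.20522542] [-0.03427308  0.23866008  0.        ]
box [0.60047018 0.28885037] [-0.0542032   0.32135623  0.        ]
can [0.75180232 0.26894007] [0.09796285 0.30938422 0.        ]
jar [ 0.57286023 -0.28232108] [-0.05191675 -0.25047757  0.        ]
beak [ 0.6623319  -0.26135332] [ 0.03633647 -0.22486125  0.        ]
[ 6.496e-01 -3.925e-01 -5.160e-02  0.000e+00 -5.000e-04 -8.908e-01]
```

>>> jog_arm(deltas=[0.65, -0.3925, -0.0516, 0, 0, -0.89, -1, 0.65, -0.3925, -0.0516, 0, 0, -0.89, -1, 0.65, -0.3925, -0.0516, 0, 0, -0.89, -1, 0.65, -0.3925, -0.0516, 0, 0, -0.89, -1, 0.65, -0.3925, -0.0516, 0, 0, -0.89, -1, 0.65, -0.3925, -0.0516, 0, 0, -0.89, -1, 0.65, -0.3925, -0.0516, 0, 0, -0.89, -1, 0.65, -0.3925, -0.0516, 0, 0, -0.89, -1, 0.65, -0.3925, -0.0516, 0, 0, -0.89, -1, 0.65, -0.3925, -0.0516, 0, 0, -0.89, -1, 0.65, -0.3925, -0.0516, 0, 0, -0.89, -1, 0.65, -0.3925, -0.0516, 0, 0, -0.89, -1])

```text
time_s: 1.15
position: [0.4938, -0.1554, 0.2653]
tool_rot: [[-0.224, 0.975, -0.0], [0.975, 0.224, 0.0], [0.0, -0.0, -1.0]]
ft_force: [0.2, -1.7, 0.1]
grip_width: 0.0852
```

```bash
python3 - <<'E'
from h import *
print(now()[2]['q'],to([.54,-.105,.27],down(177)))
E
```

```text
[-3.05906008e+01  1.72194090e+01  7.56277541e+01 -6.79176792e-05
  8.71624961e+01 -4.35513779e+01] [ 5.170e-02  7.510e-02 -6.200e-03 -0.000e+00 -1.000e-04 -4.113e-01]
```

>>> jog_arm(deltas=[0.0517, 0.0751, -0.0062, 0, 0, -0.4113, -0.6, 0.0517, 0.0751, -0.0062, 0, 0, -0.4113, -0.6, 0.0517, 0.0751, -0.0062, 0, 0, -0.4113, -0.6, 0.0517, 0.0751, -0.0062, 0, 0, -0.4113, -0.6, 0.0517, 0.0751, -0.0062, 0, 0, -0.4113, -0.6, 0.0517, 0.0751, -0.0062, 0, 0, -0.4113, -0.6, 0.0517, 0.0751, -0.0062, 0, 0, -0.4113, -0.6, 0.0517, 0.0751, -0.0062, 0, 0, -0.4113, -0.6, 0.0517, 0.0751, -0.0062, 0, 0, -0.4113, -0.6, 0.0517, 0.0751, -0.0062, 0, 0, -0.4113, -0.6, 0.0517, 0.0751, -0.0062, 0, 0, -0.4113, -0.6, 0.0517, 0.0751, -0.0062, 0, 0, -0.4113, -0.6])

```text
time_s: 2.15
position: [0.5393, -0.1072, 0.2696]
tool_rot: [[-0.998, 0.057, -0.001], [0.057, 0.998, 0.0], [0.001, 0.0, -1.0]]
ft_force: [-0.8, -0.1, -0.3]
grip_width: 0.0683
```

```bash
python3 - <<'E'
from h import *
P,R,o=now();print(P,R,o['q'])
show('wrist','w1',f=1.5)
for X in ([.584,-.102,.18],[.584,-.102,.07]): print(wristproj_pose(P,R,np.array(X))*1.5)
print(wristproj_pose(P,R,C2W(c,[[0,.108,.19],[0,-.108,.19],[.08,.108,.2],[.08,-.108,.2]]))*1.5)
E
```

```text
[ 0.53926874 -0.10723628  0.26959397] [[-9.98366769e-01  5.71266715e-02 -5.81675748e-04]
 [ 5.71265212e-02  9.98366910e-01  2.71786044e-04]
 [ 5.96252051e-04  2.38113043e-04 -9.99999794e-01]] [-2.35867524e+01  2.04301154e+01  7.01131894e+01  9.35658260e-04
  8.94934694e+01 -1.10311865e+02]
[397.38183375 359.80275649]
[393.70915004 301.09853696]
[[665.73139737 433.41857146]
 [339.96890681 434.8746075 ]
 [650.43643188 537.73505162]
 [343.10506371 538.96432048]]
```

View pics/w1.png

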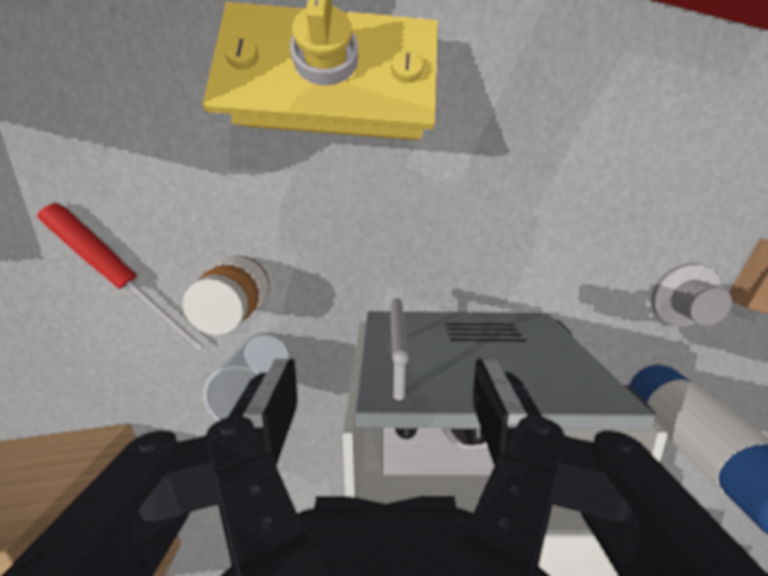

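```bash
python3 - <<'E'
from h import *
print(to([.582,-.101,.24],down(177)),to([.582,-.101,.139],down(177)))
E
```

```text
[-0.0564  0.0117  0.0395  0.0001 -0.0002 -0.0024] [-5.650e-02  1.170e-02  1.742e-01  1.000e-04 -2.000e-04 -2.400e-03]
```

>>> jog_arm(deltas=[-0.056, 0.009, 0.0395, 0, 0, 0, -0.4, -0.056, 0.009, 0.0395, 0, 0, 0, -0.4, -0.056, 0.009, 0.08, 0, 0, 0, -0.4, -0.056, 0.009, 0.12, 0, 0, 0, -0.4, -0.056, 0.009, 0.15, 0, 0, 0, -0.4, -0.056, 0.009, 0.174, 0, 0, 0, -0.4, -0.056, 0.009, 0.174, 0, 0, 0, -0.4])

```text
time_s: 2.78
position: [0.5799, -0.1024, 0.1355]
tool_rot: [[-0.998, 0.06, -0.007], [0.06, 0.998, 0.003], [0.007, 0.002, -1.0]]
ft_force: [-0.6, 0.3, 0.1]
grip_width: 0.0598
```

```bash
python3 - <<'E'
from h import *
show('wrist','w2',f=1.5)
show('side','s2',(145,60,345,210),4)
E
```

```text
(no output)
```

View pics/w2.png

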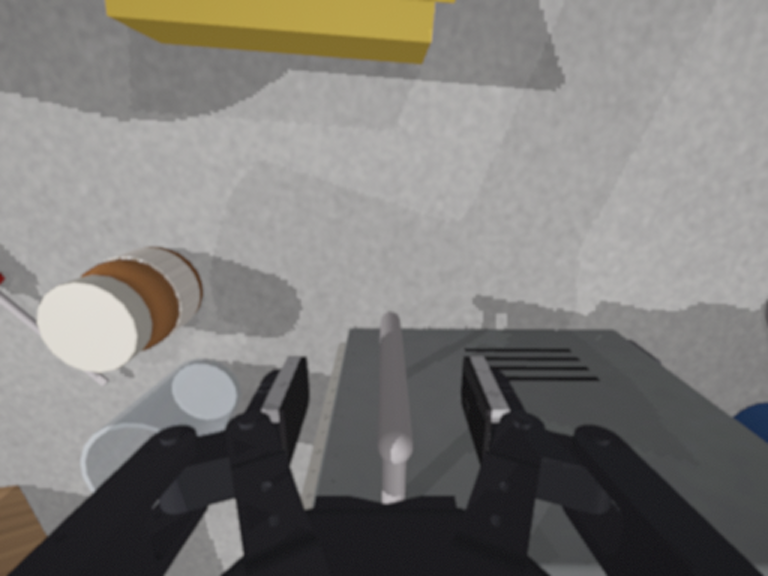

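View pics/s2.png

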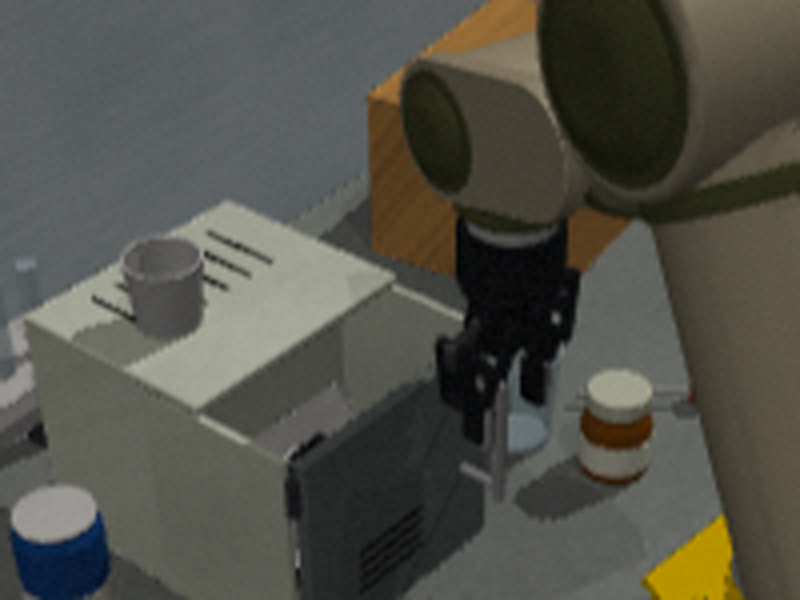

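The wrist view shows the bar between the pads, its top near (397,445). The side view agrees, so I'll close on it.

>>> jog_arm(deltas=[0, 0, 0, 0, 0, 0, 1, 0, 0, 0, 0, 0, 0, 1, 0, 0, 0, 0, 0, 0, 1, 0, 0, 0, 0, 0, 0, 1, 0, 0, 0, 0, 0, 0, 1, 0, 0, 0, 0, 0, 0, 1, 0, 0, 0, 0, 0, 0, 1], grip_force=40)

```text
time_s: 3.47
position: [0.5829, -0.0998, 0.1405]
tool_rot: [[-0.998, 0.057, 0.004], [0.057, 0.998, 0.005], [-0.004, 0.005, -1.0]]
ft_force: [5.5, 16.4, 4.1]
grip_width: 0.0098
```

```bash
cat > arc.py <<'E'
from h import *
P,R,o=now()
print(P,o['grip_width'],o['ft_force'],o['q'])
# handle arc
hx=C2W(c,[0,.1,0])[:2]
g=P[:2]; v=g-hx; a0=np.arctan2(v[1],v[0]); r=np.hypot(*v); print('r',r,np.degrees(a0))
phi0=np.degrees(np.arctan2(R[1,0],R[0,0]))
import sys
for th in map(float,sys.argv[1:]):
    a=a0-np.radians(th); p=np.r_[hx+r*np.array([np.cos(a),np.sin(a)]),P[2]]
    print(th,p.round(3),delta(p,down(phi0-th),P,R).round(4).tolist())
E
python3 arc.py 5 10 15 20 25 30 35 40 45 50 55 60 65 70 75 80 85 88
```

```text
[ 0.58293968 -0.09984164  0.1405398 ] 0.009793992523918858 [ 5.47617012 16.3586798   4.12218324] [ -21.33068871   30.21550745   75.87557069    0.35737403   73.79404932
 -108.14488048]
r 0.17541726729577678 -110.03187488463387
5.0 [ 0.569 -0.094  0.141] [0.0193, 0.0067, -0.0, 0.0017, 0.0011, 0.0278]
10.0 [ 0.555 -0.087  0.141] [0.0379, 0.0151, -0.0001, 0.0017, 0.0011, 0.0556]
15.0 [ 0.542 -0.079  0.141] [0.0557, 0.0251, -0.0001, 0.0018, 0.001, 0.0833]
20.0 [ 0.53  -0.069  0.141] [0.0725, 0.0366, -0.0001, 0.0018, 0.0009, 0.1111]
25.0 [ 0.519 -0.059  0.141] [0.0883, 0.0495, -0.0001, 0.0019, 0.0008, 0.1389]
30.0 [ 0.509 -0.048  0.141] [0.103, 0.0637, -0.0001, 0.0019, 0.0007, 0.1667]
35.0 [ 0.499 -0.036  0.141] [0.1163, 0.0792, -0.0, 0.0019, 0.0007, 0.1944]
40.0 [ 0.491 -0.023  0.141] [0.1282, 0.0957, 0.0, 0.002, 0.0006, 0.2222]
45.0 [ 0.484 -0.009  0.141] [0.1386, 0.1133, 0.0001, 0.002, 0.0005, 0.25]
50.0 [0.478 0.005 0.141] [0.1475, 0.1316, 0.0001, 0.002, 0.0004, 0.2778]
55.0 [0.474 0.02  0.141] [0.1547, 0.1507, 0.0002, 0.0021, 0.0003, 0.3056]
60.0 [0.47  0.035 0.141] [0.1603, 0.1703, 0.0003, 0.0021, 0.0002, 0.3333]
65.0 [0.468 0.05  0.141] [0.1641, 0.1904, 0.0003, 0.0021, 0.0002, 0.3611]
70.0 [0.468 0.065 0.141] [0.1661, 0.2107, 0.0004, 0.0021, 0.0001, 0.3889]
75.0 [0.468 0.08  0.141] [0.1664, 0.2311, 0.0005, 0.0022, -0.0, 0.4167]
80.0 [0.47  0.096 0.141] [0.1649, 0.2514, 0.0007, 0.0022, -0.0001, 0.4444]
85.0 [0.474 0.11  0.141] [0.1616, 0.2716, 0.0008, 0.0022, -0.0002, 0.4722]
88.0 [0.476 0.119 0.141] [0.1588, 0.2835, 0.0008, 0.0022, -0.0003, 0.4889]
```

>>> jog_arm(deltas=[0.0193, 0.0067, 0, 0, 0, 0.0278, 1, 0.0379, 0.0151, 0, 0, 0, 0.0556, 1, 0.0557, 0.0251, 0, 0, 0, 0.0833, 1, 0.0725, 0.0366, 0, 0, 0, 0.1111, 1, 0.0883, 0.0495, 0, 0, 0, 0.1389, 1, 0.103, 0.0637, 0, 0, 0, 0.1667, 1, 0.1163, 0.0792, 0, 0, 0, 0.1944, 1, 0.1282, 0.0957, 0, 0, 0, 0.2222, 1, 0.1282, 0.0957, 0, 0, 0, 0.2222, 1])

```text
time_s: 4.22
position: [0.4904, -0.0234, 0.1406]
tool_rot: [[-0.725, 0.689, 0.005], [0.689, 0.725, 0.001], [-0.003, 0.004, -1.0]]
ft_force: [6.7, 4.9, -1.0]
grip_width: 0.0098
```

```bash
python3 arc.py 5 10 15 20 25 30 35 40 45 48 50 52
python3 - <<'E'
from h import *
show('side','s3',(145,60,345,210),4)
E
```

```text
[ 0.49039022 -0.02335498  0.14057307] 0.009777183667094102 [ 6.65271938  4.86617037 -1.04119613] [-16.65454031  21.13716933  92.08887906   0.16272363  66.53330021
 -63.17321695]
r 0.17634706269554484 -149.94569414669232
5.0 [ 0.483 -0.01   0.141] [0.0194, 0.0066, -0.0, 0.0014, 0.0008, 0.0278]
10.0 [0.477 0.004 0.141] [0.0382, 0.015, -0.0, 0.0014, 0.0007, 0.0556]
15.0 [0.473 0.019 0.141] [0.0561, 0.0249, -0.0, 0.0014, 0.0006, 0.0833]
20.0 [0.469 0.034 0.141] [0.0731, 0.0363, -0.0, 0.0015, 0.0006, 0.1111]
25.0 [0.467 0.049 0.141] [0.0891, 0.0492, -0.0, 0.0015, 0.0005, 0.1389]
30.0 [0.467 0.065 0.141] [0.1039, 0.0634, 0.0, 0.0015, 0.0004, 0.1667]
35.0 [0.467 0.08  0.141] [0.1174, 0.0789, 0.0, 0.0016, 0.0004, 0.1944]
40.0 [0.469 0.095 0.141] [0.1295, 0.0954, 0.0001, 0.0016, 0.0003, 0.2222]
45.0 [0.473 0.11  0.141] [0.1401, 0.113, 0.0001, 0.0016, 0.0002, 0.25]
48.0 [0.475 0.119 0.141] [0.1457, 0.124, 0.0001, 0.0016, 0.0002, 0.2667]
50.0 [0.477 0.125 0.141] [0.1491, 0.1314, 0.0002, 0.0016, 0.0002, 0.2778]
52.0 [0.479 0.131 0.141] [0.1522, 0.139, 0.0002, 0.0016, 0.0002, 0.2889]
```

View pics/s3.png

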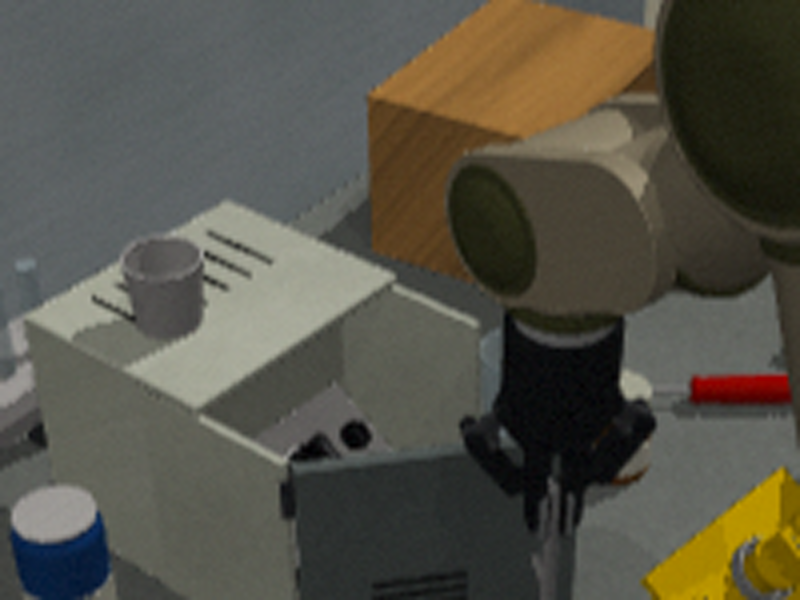

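>>> jog_arm(deltas=[0.0194, 0.0066, 0, 0, 0, 0.0278, 1, 0.0382, 0.015, 0, 0, 0, 0.0556, 1, 0.0561, 0.0249, 0, 0, 0, 0.0833, 1, 0.0731, 0.0363, 0, 0, 0, 0.1111, 1, 0.0891, 0.0492, 0, 0, 0, 0.1389, 1, 0.1039, 0.0634, 0, 0, 0, 0.1667, 1, 0.1174, 0.0789, 0, 0, 0, 0.1944, 1, 0.1295, 0.0954, 0, 0, 0, 0.2222, 1, 0.1401, 0.113, 0, 0, 0, 0.25, 1, 0.1491, 0.1314, 0, 0, 0, 0.2778, 1, 0.1522, 0.139, 0, 0, 0, 0.2889, 1, 0.1522, 0.139, 0, 0, 0, 0.2889, 1])

```text
time_s: 5.27
position: [0.4775, 0.1303, 0.1405]
tool_rot: [[0.094, 0.996, -0.001], [0.996, -0.094, 0.001], [0.001, -0.001, -1.0]]
ft_force: [-9.9, 4.7, 12.2]
grip_width: 0.0097
```

>>> jog_arm(deltas=[0, 0, 0, 0, 0, 0, 1, 0, 0, 0, 0, 0, 0, -0.5, 0, 0, 0, 0, 0, 0, -0.5, 0, 0, 0, 0, 0, 0, -0.5, 0, 0, 0, 0, 0, 0, -0.5, 0, 0, 0, 0, 0, 0, -0.5, 0, 0, 0, 0, 0, 0, -0.5])

```text
time_s: 5.85
position: [0.4786, 0.1283, 0.1394]
tool_rot: [[0.094, 0.996, 0.0], [0.996, -0.094, -0.0], [-0.0, 0.0, -1.0]]
ft_force: [0.4, -0.6, -0.1]
grip_width: 0.0638
```

```bash
python3 - <<'E'
from h import *
P,R,o=now();print(P,R,o['q'],o['grip_width'])
show('side','s4',(145,60,345,210),4)
show('scene','c4',(240,130,410,260),4.5)
E
```

```text
[0.47859272 0.12833292 0.13935336] [[ 9.35991747e-02  9.95609960e-01  5.38595559e-05]
 [ 9.95609961e-01 -9.35991733e-02 -2.72099910e-05]
 [-2.20493282e-05  5.61699430e-05 -9.99999998e-01]] [ 1.29395550e+00  2.17369750e+01  9.13187887e+01 -1.76969919e-03
  6.69411864e+01  6.66534774e+00] 0.0638376148266588
```

View pics/s4.png

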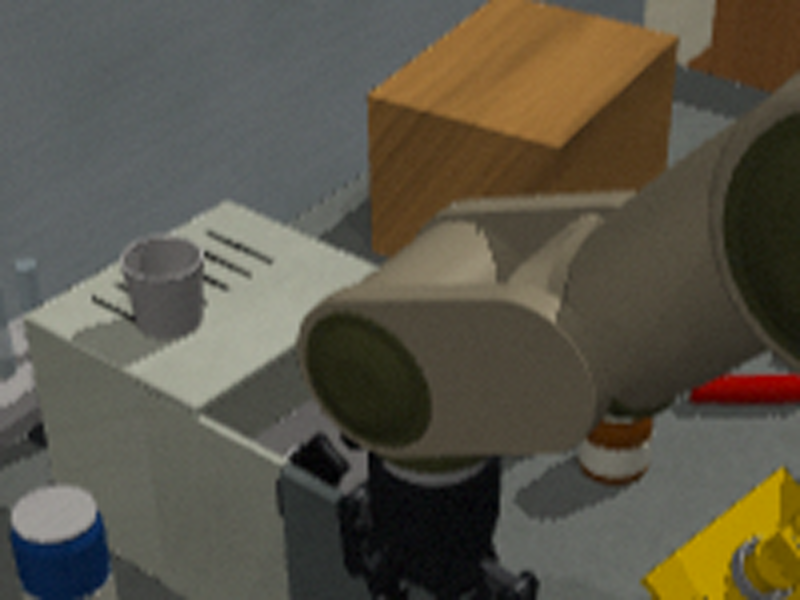

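View pics/c4.png

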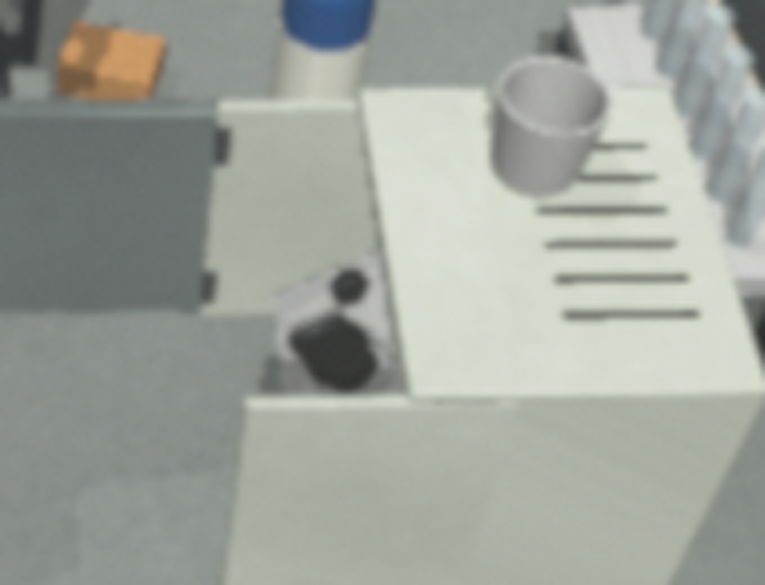

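```bash
python3 - <<'E'
from h import *
ax=np.array([-np.sin(np.radians(35)),0,np.cos(np.radians(35))])
f=lambda g:np.r_[proj('scene',C2W(c,g))-[314.4,206.7],proj('scene',C2W(c,g+[0,.062,0]-.031*ax))-[317.8,193.6]]
r=least_squares(f,[.05,-.03,.1]);print(r.x,r.fun,C2W(c,r.x))
E
```

```text
[ 0.05614065 -0.04007408  0.14889242] [ 0.19539163  0.04438772 -0.20783103 -0.04721361] [ 0.69176897 -0.0778541   0.14889242]
```

```bash
cat >> h.py <<'E'
def tilt(t,phi):  # tool z tilted t deg from down into cabinet(ctrl x); phi: rotation about tool z (anticlockwise from above), 180-> x toward robot
    z=np.array([np.sin(np.radians(t)),0,-np.cos(np.radians(t))]); x0=np.array([np.cos(np.radians(t)),0,np.sin(np.radians(t))])
    y0=np.cross(z,x0); B=np.stack([x0,y0,z],1)@Ro.from_euler('z',-phi,degrees=True).as_matrix()
    return Ro.from_euler('z',c[2]).as_matrix()@B
E
python3 - <<'E'
from h import *
R=tilt(16.4,180);print(R.round(2))
print(to(C2W(c,[.014,-.04,.265]),R), C2W(c,[.014,-.04,.265]))
E
```

```text
[[-0.96  0.05  0.28]
 [ 0.05  1.   -0.01]
 [-0.28  0.   -0.96]]
[-0.2494  0.2526 -0.1676 -0.0734 -0.0704 -0.5093] [ 0.64968981 -0.07557717  0.265     ]
```

>>> jog_arm(deltas=[0, 0, -0.055, 0, 0, 0, -0.5, 0, 0, -0.11, 0, 0, 0, -0.5, 0, 0, -0.16, 0, 0, 0, -0.5, 0, 0, -0.21, 0, 0, 0, -0.5, -0.2494, 0.2526, -0.1676, -0.0734, -0.0704, -0.5093, -0.5, -0.2494, 0.2526, -0.1676, -0.0734, -0.0704, -0.5093, -0.5, -0.2494, 0.2526, -0.1676, -0.0734, -0.0704, -0.5093, -0.5, -0.2494, 0.2526, -0.1676, -0.0734, -0.0704, -0.5093, -0.5, -0.2494, 0.2526, -0.1676, -0.0734, -0.0704, -0.5093, -0.5, -0.2494, 0.2526, -0.1676, -0.0734, -0.0704, -0.5093, -0.5, -0.2494, 0.2526, -0.1676, -0.0734, -0.0704, -0.5093, -0.5, -0.2494, 0.2526, -0.1676, -0.0734, -0.0704, -0.5093, -0.5])

```text
time_s: 6.95
position: [0.6512, -0.0791, 0.2628]
tool_rot: [[-0.763, 0.622, 0.173], [0.621, 0.781, -0.068], [-0.177, 0.056, -0.983]]
ft_force: [-0.0, 1.2, -0.0]
grip_width: 0.064
```

```bash
python3 - <<'E'
from h import *
R=tilt(16.4,180);print(now()[2]['q'])
print(to(C2W(c,[.014,-.04,.265]),R))
E
```

```text
[-16.91865698  27.09382066  61.19794839  -0.82678454  81.02244993
 -68.01635079]
[ 0.004   0.0026 -0.0036 -0.0287 -0.0276 -0.1963]
```

>>> jog_arm(deltas=[0.002, 0.002, -0.003, -0.0287, -0.0276, -0.1963, -1, 0.002, 0.002, -0.003, -0.0287, -0.0276, -0.1963, -1, 0.002, 0.002, -0.003, -0.0287, -0.0276, -0.1963, -1, 0.002, 0.002, -0.003, -0.0287, -0.0276, -0.1963, -1, 0.002, 0.002, -0.003, -0.0287, -0.0276, -0.1963, -1, 0.002, 0.002, -0.003, -0.0287, -0.0276, -0.1963, -1, 0.002, 0.002, -0.003, -0.0287, -0.0276, -0.1963, -1])

```text
time_s: 7.53
position: [0.6489, -0.0735, 0.2671]
tool_rot: [[-0.957, 0.059, 0.283], [0.057, 0.998, -0.015], [-0.283, 0.002, -0.959]]
ft_force: [-0.0, 0.0, -0.7]
grip_width: 0.0853
```

```bash
python3 - <<'E'
from h import *
P,R,o=now();print(P,R,o['q'])
np.savez('w5.npz',P=P,R=R)
show('wrist','w5',f=1.5)
for X in ([.056,-.04,.149],[0,.108,.19],[0,-.108,.19],[.08,.108,.2],[.08,-.108,.2]): print(wristproj_pose(P,R,C2W(c,X))*1.5)
E
```

```text
[ 0.64886755 -0.07346125  0.267053  ] [[-0.95744603  0.05853321  0.28261452]
 [ 0.05666426  0.99828374 -0.01478968]
 [-0.28299517  0.00185382 -0.95911954]] [ -18.57622253   24.01341876   66.58985024    4.54513402   73.57946307
 -105.88480605]
[382.49002457 289.15251461]
[656.29315338 245.76538984]
[255.24137079 248.47762993]
[616.713773   364.97115138]
[275.343636   367.00936423]
```

View pics/w5.png

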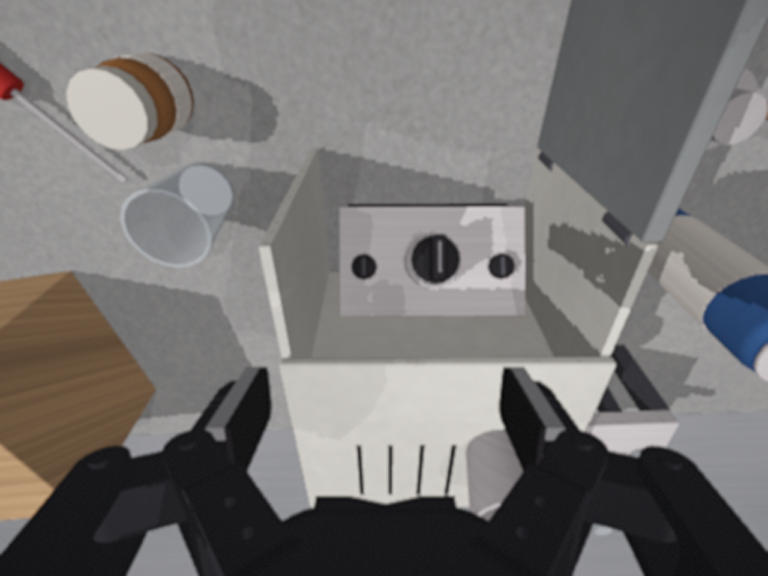

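```bash
python3 - <<'E'
import cv2
a=cv2.imread("pics/w5.png")
import numpy as np
# orig scale crop
cv2.imwrite("pics/w5c.png",cv2.resize(a[190:330,320:540],None,fx=3.6,fy=3.6,interpolation=cv2.INTER_CUBIC))
cv2.imwrite("pics/w5d.png",cv2.resize(a[225:385,245:675],None,fx=1.8,fy=1.8,interpolation=cv2.INTER_CUBIC))
E
```

```text
(no output)
```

View pics/w5c.png

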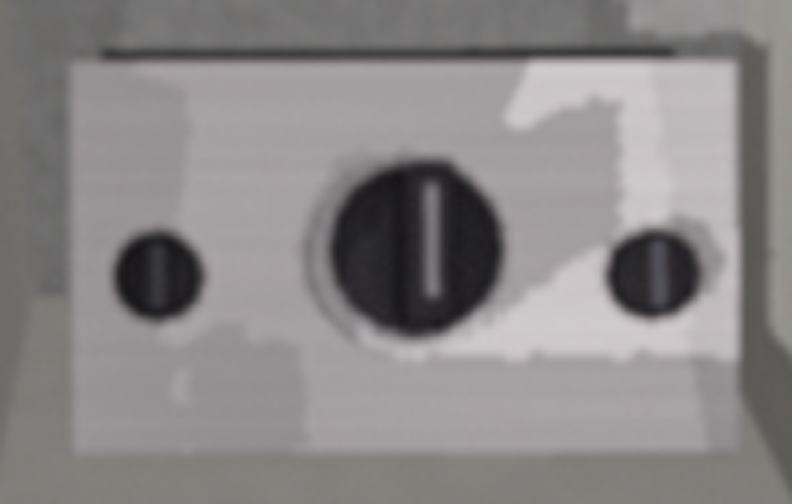

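View pics/w5d.png

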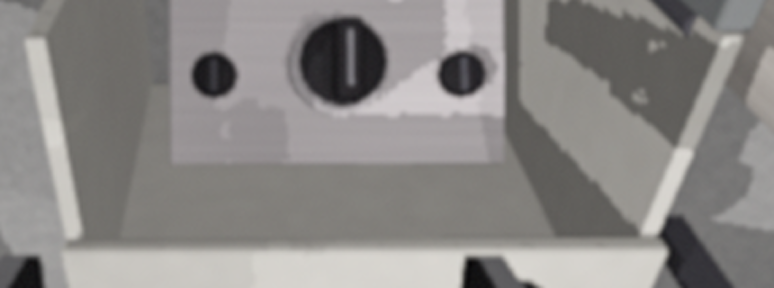

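```bash
cat > fit2.py <<'E'
from h import *
D=np.load('w5.npz');P,R=D['P'],D['R']
px=lambda x,y:np.array([(320+x/3.6)/1.5,(190+y/3.6)/1.5])
obs=[((0,.062,-.031),px(653,272)),((0,-.062,-.031),px(158,275)),((0,0,.012),px(431,240)),((0,0,-.012),px(417,248))]
cr=[((0,.108,.19),(657,245)),((0,-.108,.19),(262,250)),((.08,.108,.2),(616,362)),((.08,-.108,.2),(281,362))]
def W(p,X):
    B=tilt(35,180); # tool frame; carrier: z=-toolz
    z=-B[:,2]; y=Ro.from_euler('z',p[3]).apply([0,1,0]); x=np.cross(y,z); return p[:3]+np.array(X)@np.stack([x,y,z],0)
def f(p): return np.r_[(wristproj_pose(P,R,W(p,[o[0] for o in obs]))-np.array([o[1] for o in obs])).ravel(),
    0.5*(proj('scene',W(p,[(0,.062,-.031),(0,0,0)]))-[[317.8,193.6],[314.4,206.7]]).ravel()]
r=least_squares(f,[.68,-.05,.12,-.05]);p=r.x;print(p,np.degrees(p[3]),r.fun.round(1));print('ctrl',C2W((0,0,-c[2]),p[:3]-[c[0],c[1],0]))
f2=lambda p:f(p)[:8]
r=least_squares(f2,[.68,-.05,.12,-.05]);p=r.x;print(p,np.degrees(p[3]),r.fun.round(1));print('ctrl',C2W((0,0,-c[2]),p[:3]-[c[0],c[1],0]))
def g(q): return (wristproj_pose(P,R,C2W(q,[o[0] for o in cr]))-np.array([o[1] for o in cr])/1.5).ravel()
r=least_squares(g,c);print(r.x,np.degrees(r.x[2]),r.fun.round(1))
E
python3 fit2.py
```

```text
[ 0.70398994 -0.0330531   0.09380535 -0.05475678] -3.137332381743854 [-0.1 -1.9  0.5 -2.  -0.3  1.9 -0.2  1.8 -0.5 -0.1 -0.2 -0.5]
ctrl [0.06600289 0.00530453 0.09380535]
[ 0.70235749 -0.03331196  0.09642473 -0.05387717] -3.0869343805808813 [ 0.3 -1.9  0.1 -2.  -0.2  1.8 -0.2  1.8]
ctrl [0.0643862  0.00496068 0.09642473]
[ 0.63767451 -0.03299584 -0.05378383] -3.08158653234419 [ 1.9  0.4 -2.3 -1.4  2.4  1.9 -2.   3. ]
```

```bash
cat >> h.py <<'E'
c=np.array([0.6378,-0.034,-0.0532])
p=np.array([.703,-.0332,.095])
AX=-tilt(35,0)[:,2]
E
python3 - <<'E'
from h import *
print(to(p+.13*AX,tilt(35,90)),p+.13*AX)
E
```

```text
[ 0.0543  0.0569  0.0753 -0.081  -0.0806  0.4934] [ 0.62854056 -0.02923502  0.20148977]
```

>>> jog_arm(deltas=[0.0543, 0.0569, 0.0753, -0.081, -0.0806, 0.4934, -0.06, 0.0543, 0.0569, 0.0753, -0.081, -0.0806, 0.4934, -0.06, 0.0543, 0.0569, 0.0753, -0.081, -0.0806, 0.4934, -0.06, 0.0543, 0.0569, 0.0753, -0.081, -0.0806, 0.4934, -0.06, 0.0543, 0.0569, 0.0753, -0.081, -0.0806, 0.4934, -0.06, 0.0543, 0.0569, 0.0753, -0.081, -0.0806, 0.4934, -0.06, 0.0543, 0.0569, 0.0753, -0.081, -0.0806, 0.4934, -0.06, 0.0543, 0.0569, 0.0753, -0.081, -0.0806, 0.4934, -0.06, 0.0543, 0.0569, 0.0753, -0.081, -0.0806, 0.4934, -0.06, 0.0543, 0.0569, 0.0753, -0.081, -0.0806, 0.4934, -0.06, 0.0543, 0.0569, 0.0753, -0.081, -0.0806, 0.4934, -0.06, 0.0543, 0.0569, 0.0753, -0.081, -0.0806, 0.4934, -0.06])

```text
time_s: 8.58
position: [0.6286, -0.0292, 0.2015]
tool_rot: [[-0.024, 0.827, 0.562], [0.999, 0.039, -0.015], [-0.034, 0.561, -0.827]]
ft_force: [0.4, -0.2, 1.0]
grip_width: 0.0451
```

```bash
python3 - <<'E'
from h import *
print(now()[2]['q'])
print(to(p+.13*AX,tilt(35,90)),to(p+.13*AX,tilt(35,0)))
E
```

```text
[-17.03491242  19.52035809  91.48809769  14.58943511  36.65690054
 -28.23935753]
[-0.0001  0.     -0.     -0.0042 -0.005   0.0265] [-1.000e-04  0.000e+00 -0.000e+00 -7.300e-03 -6.000e-04  5.265e-01]
```

>>> jog_arm(deltas=[0, 0, 0, -0.0073, -0.0006, 0.5265, -0.06, 0, 0, 0, -0.0073, -0.0006, 0.5265, -0.06, 0, 0, 0, -0.0073, -0.0006, 0.5265, -0.06, 0, 0, 0, -0.0073, -0.0006, 0.5265, -0.06, 0, 0, 0, -0.0073, -0.0006, 0.5265, -0.06, 0, 0, 0, -0.0073, -0.0006, 0.5265, -0.06, 0, 0, 0, -0.0073, -0.0006, 0.5265, -0.06, 0, 0, 0, -0.0073, -0.0006, 0.5265, -0.06, 0, 0, 0, -0.0073, -0.0006, 0.5265, -0.06, 0, 0, 0, -0.0073, -0.0006, 0.5265, -0.06, 0, 0, 0, -0.0073, -0.0006, 0.5265, -0.06, 0, 0, 0, -0.0073, -0.0006, 0.5265, -0.06])

```text
time_s: 9.58
position: [0.6286, -0.0291, 0.2015]
tool_rot: [[0.817, 0.075, 0.572], [0.11, -0.994, -0.028], [0.566, 0.086, -0.82]]
ft_force: [-0.0, -0.3, 0.6]
grip_width: 0.0455
```

```bash
python3 - <<'E'
from h import *
print(now()[2]['q'])
print(to(p+.13*AX,tilt(35,0)))
print(to(p+.07*AX,tilt(35,0)))
E
```

```text
[-16.72835256  19.4032473   92.04617442  13.87520327  35.21023436
  58.46758006]
[-0.0001  0.0002 -0.0001 -0.0009  0.0003  0.0491]
[-0.      0.0005  0.0799 -0.0009  0.0003  0.0491]
```

>>> jog_arm(deltas=[0, 0.0005, 0.0533, -0.0009, 0.0003, 0.0491, -0.06, 0, 0.0005, 0.0533, -0.0009, 0.0003, 0.0491, -0.06, 0, 0.0005, 0.0533, -0.0009, 0.0003, 0.0491, -0.06, 0, 0.0005, 0.0533, -0.0009, 0.0003, 0.0491, -0.06])

```text
time_s: 9.92
position: [0.6515, -0.0306, 0.1688]
tool_rot: [[0.818, -0.046, 0.573], [-0.035, -0.999, -0.03], [0.574, 0.005, -0.819]]
ft_force: [-0.2, -0.3, 0.7]
grip_width: 0.0454
```

```bash
python3 - <<'E'
from h import *
P,R,o=now();print(P,R,o['q'])
np.savez('w6.npz',P=P,R=R)
show('wrist','w6',f=1.5)
print(wristproj_pose(P,R,p+np.outer([.012,0,-.012],AX))*1.5)
import cv2
a=cv2.imread("pics/w6.png");cv2.imwrite("pics/w6c.png",cv2.resize(a[280:480,250:520],None,fx=2.9,fy=2.9,interpolation=cv2.INTER_CUBIC))
E
```

```text
[ 0.65152263 -0.03055254  0.16882945] [[ 0.81827038 -0.04566507  0.57301683]
 [-0.03459902 -0.99894485 -0.03020074]
 [ 0.57379133  0.00488655 -0.81898695]] [-16.05609374  23.76992137  91.29604688  14.37806829  31.4229073
  66.43325857]
[[383.56527047 302.34885294]
 [383.60556825 295.51175794]
 [383.64229607 289.28035749]]
```

View pics/w6.png

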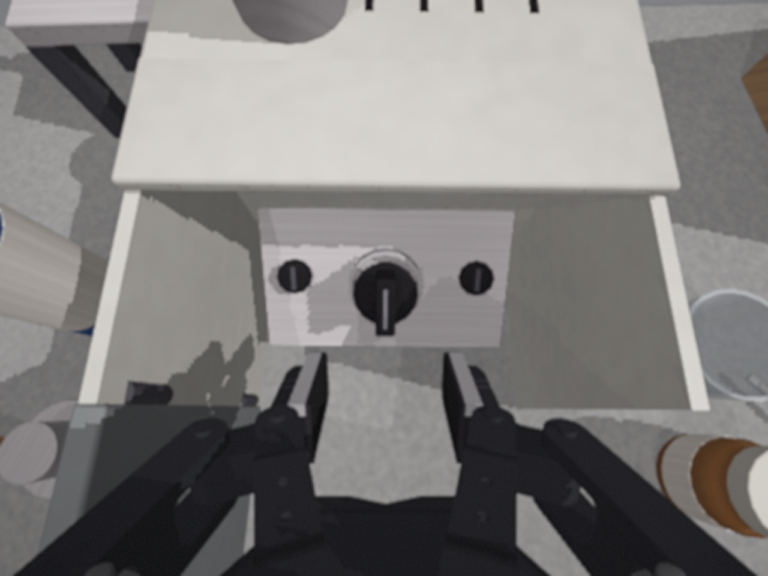

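View pics/w6c.png

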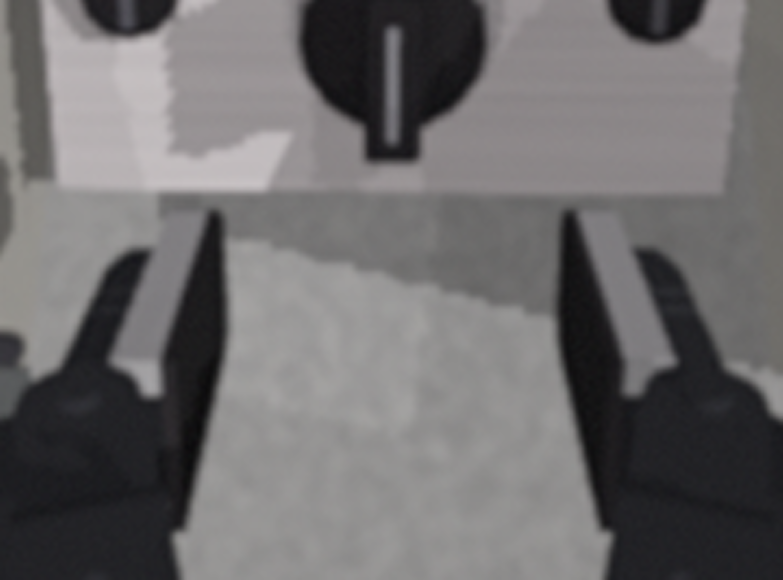

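```bash
python3 - <<'E'
from h import *
A=np.load('w5.npz');B=np.load('w6.npz')
px=lambda x,y:np.array([(320+x/3.6)/1.5,(190+y/3.6)/1.5])
T={}
for n,a,b in (('wingtop',px(431,240),(385.3,309.5)),('flange',px(417,248),(385.3,292.5)),('plugL',px(653,272),(294,276)),('plugR',px(158,275),(476.5,277.5))):
    b=np.array(b)/1.5
    r=least_squares(lambda X:np.r_[wristproj_pose(A['P'],A['R'],X)-a,wristproj_pose(B['P'],B['R'],X)-b],p)
    T[n]=r.x;print(n,r.x.round(4),r.fun.round(2))
d=T['wingtop']-T['flange'];print(d,np.linalg.norm(d)); print(np.linalg.norm(T['plugL']-T['plugR']))
print(T['wingtop']-.012*AX,T['flange']+.012*AX,(T['plugL']+T['plugR'])/2+.031*AX,AX)
E
```

```text
wingtop [ 0.6897 -0.0331  0.1126] [-0.63  0.28 -0.46  0.21]
flange [ 0.7065 -0.0338  0.0883] [-0.98  0.46 -0.74  0.35]
plugL [0.725  0.0269 0.0742] [-0.7   0.16 -0.53  0.16]
plugR [ 0.7175 -0.0958  0.0766] [-0.63  0.48 -0.48  0.33]
[-0.01672706  0.00064465  0.02435036] 0.029549112639119267
0.12301870051489494
[ 0.69662144 -0.03347164  0.1028005 ] [ 0.69960215 -0.03338429  0.09810979] [ 0.70352694 -0.03349111  0.10075007] [-0.57276495  0.03049987  0.81915204]
```

```bash
sed -i 's/^p=np.array.*/p=np.array([.699,-.0335,.1005])/' h.py; python3 - <<'E'
from h import *
print(to(p+.04*AX,tilt(35,0)))
E
```

```text
[-0.0009  0.0005  0.0585 -0.     -0.0005  0.003 ]
```

>>> jog_arm(deltas=[-0.001, 0.0005, 0.03, 0, 0, 0.003, -0.06, -0.001, 0.0005, 0.0585, 0, 0, 0.003, -0.06, -0.001, 0.0005, 0.0585, 0, 0, 0.003, -0.06, -0.001, 0.0005, 0.0585, 0, 0, 0.003, -0.06])

```text
time_s: 10.3
position: [0.6756, -0.0323, 0.1328]
tool_rot: [[0.818, -0.053, 0.573], [-0.044, -0.999, -0.03], [0.574, -0.0, -0.819]]
ft_force: [-0.8, -0.1, 0.1]
grip_width: 0.0451
```

```bash
python3 - <<'E'
from h import *
P,R,o=now();print(P,R)
np.savez('w7.npz',P=P,R=R)
show('wrist','w7',f=1.5)
print(wristproj_pose(P,R,p+np.outer([.012,0,-.012],AX))*1.5)
import cv2
a=cv2.imread("pics/w7.png");cv2.imwrite("pics/w7c.png",cv2.resize(a[250:450,250:520],None,fx=2.9,fy=2.9,interpolation=cv2.INTER_CUBIC))
show('side','s7',(145,60,345,210),4)
E
```

```text
[ 0.67564911 -0.0323463   0.13279451] [[ 8.17807522e-01 -5.31365956e-02  5.73033471e-01]
 [-4.36571689e-02 -9.98587223e-01 -3.02920601e-02]
 [ 5.73833520e-01 -2.43944420e-04 -8.18971936e-01]]
[[383.34267804 338.52292983]
 [383.40331633 327.95053872]
 [383.45735396 318.52898253]]
```

View pics/w7c.png

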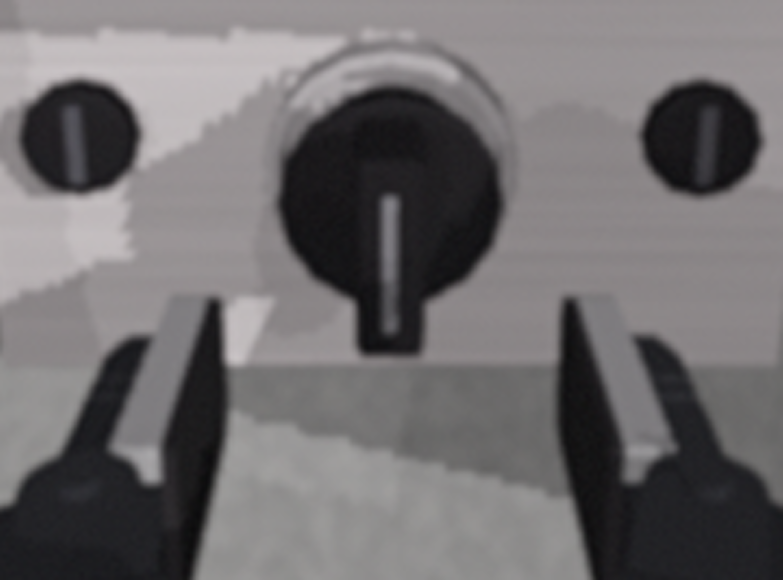

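View pics/s7.png

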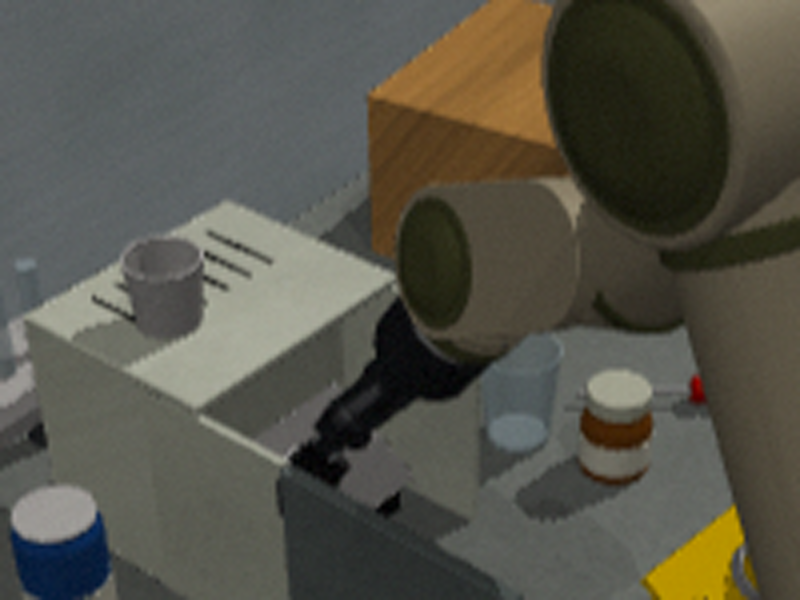

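>>> jog_arm(deltas=[0, 0.0005, 0.03, 0, 0, 0, -0.06, 0, 0.0005, 0.0653, 0, 0, 0, -0.06, 0, 0.0005, 0.0653, 0, 0, 0, -0.06, 0, 0.0005, 0.0653, 0, 0, 0, -0.06])

```text
time_s: 10.73
position: [0.7035, -0.0342, 0.0926]
tool_rot: [[0.818, -0.053, 0.573], [-0.044, -0.999, -0.03], [0.574, -0.0, -0.819]]
ft_force: [0.7, 0.1, 0.3]
grip_width: 0.0452
```

```bash
python3 - <<'E'
from h import *
P,R,o=now();print((P-p)@AX,P,o['q'])
show('wrist','w8',f=1.5)
import cv2
a=cv2.imread("pics/w8.png");cv2.imwrite("pics/w8c.png",cv2.resize(a[250:500,250:520],None,fx=2.4,fy=2.4,interpolation=cv2.INTER_CUBIC))
E
```

```text
-0.009051680785342098 [ 0.70349917 -0.03420738  0.09262217] [-14.90778848  33.94495284  87.78509278  16.39580758  24.74904277
  65.29428505]
```

View pics/w8c.png

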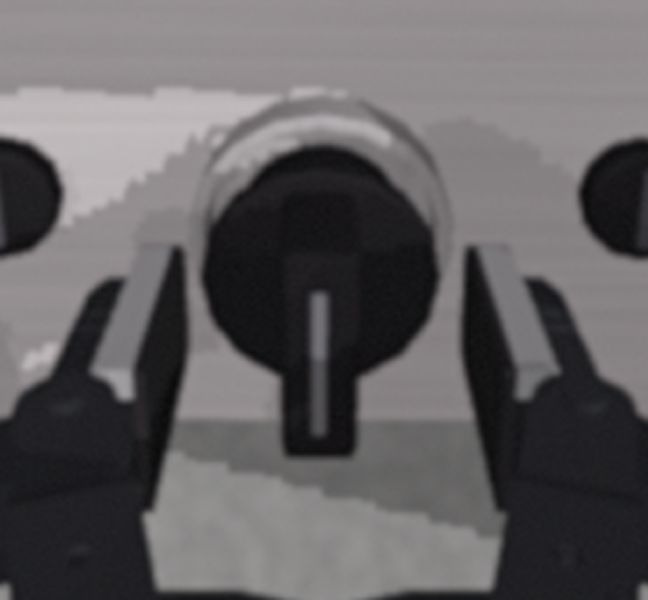

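>>> jog_arm(deltas=[0.0015, 0.0005, 0, 0, 0, 0, 1, 0.0015, 0.0005, 0, 0, 0, 0, 1, 0.0015, 0.0005, 0, 0, 0, 0, 1, 0.0015, 0.0005, 0, 0, 0, 0, 1, 0.0015, 0.0005, 0, 0, 0, 0, 1, 0.0015, 0.0005, 0, 0, 0, 0, 1], grip_force=80)

```text
time_s: 11.28
position: [0.7047, -0.034, 0.0946]
tool_rot: [[0.817, -0.053, 0.575], [-0.044, -0.999, -0.03], [0.575, -0.001, -0.818]]
ft_force: [-3.4, 4.6, 5.9]
grip_width: 0.01
```

```bash
cat > st.py <<'E'
from h import *
P,R,o=now();print('h',(P-p)@AX,'w',o['grip_width'],'F',(R.T@o['ft_force']).round(1),'T',(R.T@o['wrist_torque']).round(2),'ang',(Ro.from_matrix(tilt(35,0).T@R)).as_rotvec(degrees=True).round(1),o['q'].round(1))
E
python3 st.py
```

```text
h -0.008179032019300248 w 0.01004518060190118 F [ 0.4 -4.4 -6.9] T [ 0.63 -0.23  0.04] ang [0.  0.1 0. ] [-14.9  33.9  87.6  16.4  24.9  65.4]
```

>>> jog_arm(deltas=[0, 0, 0.004, 0, 0, 0, 1, 0, 0, 0.008, 0, 0, 0, 1, 0, 0, 0.008, 0, 0, 0, 1])

```text
time_s: 11.53
position: [0.7083, -0.0341, 0.0896]
tool_rot: [[0.817, -0.053, 0.575], [-0.043, -0.999, -0.03], [0.576, -0.001, -0.818]]
ft_force: [-6.9, 3.9, 9.8]
grip_width: 0.0105
```

```bash
python3 st.py
```

```text
h -0.014248846629964168 w 0.010456801484631306 F [ -0.1  -3.6 -12.1] T [ 0.58 -0.28 -0.02] ang [ 0.   0.1 -0. ] [-14.8  34.5  87.2  16.5  24.6  65.3]
```

>>> jog_arm(deltas=[0, 0, 0.0025, 0, 0, 0, 1, 0, 0, 0.0045, 0, 0, 0, 1, 0, 0, 0.0045, 0, 0, 0, 1])

```text
time_s: 11.78
position: [0.71, -0.0343, 0.0872]
tool_rot: [[0.817, -0.053, 0.575], [-0.043, -0.999, -0.03], [0.575, -0.001, -0.818]]
ft_force: [-7.7, 3.3, 9.6]
grip_width: 0.0103
```

```bash
python3 st.py
```

```text
h -0.017269973427099464 w 0.010280288884738616 F [ -0.9  -2.9 -12.4] T [ 0.58 -0.38  0.02] ang [ 0.   0.1 -0. ] [-14.8  34.9  87.1  16.5  24.4  65.2]
```

>>> jog_arm(deltas=[0, 0, 0.0025, 0, 0, 0, 1, 0, 0, 0.0025, 0, 0, 0, 1])

```text
time_s: 11.95
position: [0.7103, -0.0342, 0.087]
tool_rot: [[0.817, -0.052, 0.575], [-0.043, -0.999, -0.03], [0.576, -0.0, -0.818]]
ft_force: [-21.6, 4.7, 22.9]
grip_width: 0.0102
```

```bash
python3 st.py
```

```text
h -0.01754417679383211 w 0.010157240016172731 F [ -4.7  -3.6 -31.3] T [ 0.49 -1.12 -0.  ] ang [ 0.   0.1 -0. ] [-14.8  34.9  87.   16.5  24.4  65.2]
```

>>> jog_arm(deltas=[0, 0, -0.001, 0, 0, -0.015, 1, 0, 0, -0.001, 0, 0, -0.04, 1, 0, 0, -0.001, 0, 0, -0.065, 1, 0, 0, -0.001, 0, 0, -0.09, 1, 0, 0, -0.001, 0, 0, -0.09, 1])

```text
time_s: 12.37
position: [0.7102, -0.0335, 0.087]
tool_rot: [[0.798, 0.181, 0.575], [0.241, -0.97, -0.029], [0.552, 0.162, -0.818]]
ft_force: [-14.1, 8.5, 17.5]
grip_width: 0.0103
```

```bash
python3 st.py
```

```text
h -0.017484375851912013 w 0.010267519966802589 F [  0.5  -8.  -22.7] T [ 1.33 -0.36 -0.01] ang [  0.1   0.1 -16.5] [-14.7  34.9  87.1  16.6  24.4  48.8]
```

>>> jog_arm(deltas=[0, 0, 0, 0, 0, -0.025, 1, 0, 0, 0, 0, 0, -0.05, 1, 0, 0, 0, 0, 0, -0.075, 1, 0, 0, 0, 0, 0, -0.1, 1, 0, 0, 0, 0, 0, -0.125, 1, 0, 0, 0, 0, 0, -0.15, 1, 0, 0, 0, 0, 0, -0.15, 1])

```text
time_s: 12.95
position: [0.7098, -0.0324, 0.0866]
tool_rot: [[0.629, 0.525, 0.574], [0.655, -0.755, -0.027], [0.419, 0.393, -0.819]]
ft_force: [-14.7, 13.0, 17.1]
grip_width: 0.0098
```

```bash
python3 st.py
```

```text
h -0.01748079421599764 w 0.009848073407850834 F [  6.5 -10.8 -22.8] T [2.03 0.9  0.09] ang [  0.2   0.1 -43.5] [-14.6  34.9  87.1  16.6  24.5  21.8]
```

>>> jog_arm(deltas=[0, 0, 0, 0, 0, -0.025, 1, 0, 0, 0, 0, 0, -0.05, 1, 0, 0, 0, 0, 0, -0.075, 1, 0, 0, 0, 0, 0, -0.1, 1, 0, 0, 0, 0, 0, -0.12, 1, 0, 0, 0, 0, 0, -0.12, 1])

```text
time_s: 13.45
position: [0.7091, -0.0317, 0.0862]
tool_rot: [[0.391, 0.721, 0.572], [0.887, -0.461, -0.026], [0.245, 0.518, -0.82]]
ft_force: [-16.8, 14.8, 18.1]
grip_width: 0.0105
```

```bash
python3 st.py; python3 - <<'E'
from h import *
show('wrist','w9',(160,150,360,330),3.3)
E
```

```text
h -0.017472730974091816 w 0.010480738700080905 F [ 11.   -9.6 -24.9] T [2.   1.94 0.03] ang [  0.3   0.1 -65. ] [-14.6  34.9  87.1  16.6  24.5   0.2]
```

View pics/w9.png

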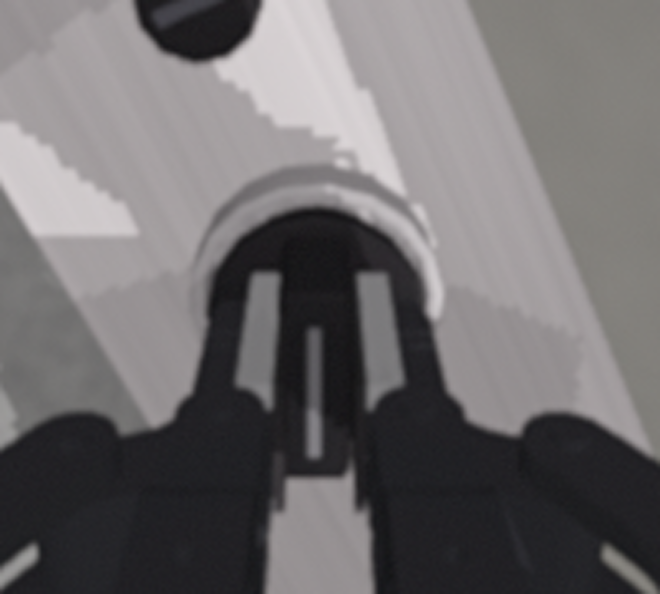

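The wing sits square between the pads and has turned with them, about 65°. Now I'll let it rise along its axis and release it.

>>> jog_arm(deltas=[0, 0, -0.005, 0, 0, 0, 1, 0, 0, -0.01, 0, 0, 0, 1, 0, 0, -0.015, 0, 0, 0, 1, 0, 0, -0.02, 0, 0, 0, 1, 0, 0, -0.026, 0, 0, 0, 1, 0, 0, -0.028, 0, 0, 0, 1, 0, 0, -0.028, 0, 0, 0, 1])

```text
time_s: 14.08
position: [0.6976, -0.0311, 0.1023]
tool_rot: [[0.394, 0.719, 0.572], [0.885, -0.464, -0.026], [0.247, 0.517, -0.82]]
ft_force: [-2.1, 16.4, 3.5]
grip_width: 0.0103
```

```bash
python3 st.py
```

```text
h 0.002338304142449941 w 0.010279910204503641 F [14.6 -7.3 -4.5] T [1.41 2.52 0.01] ang [  0.3   0.1 -64.8] [-14.9  32.7  88.2  16.3  25.7   0.7]
```

>>> jog_arm(deltas=[0, 0, 0, 0, 0, 0, 0.4, 0, 0, 0, 0, 0, 0, 0.2, 0, 0, 0, 0, 0, 0, -0.06, 0, 0, 0, 0, 0, 0, -0.06, 0, 0, -0.02, 0, 0, 0, -0.06, 0, 0, -0.05, 0, 0, 0, -0.06, 0, 0, -0.09, 0, 0, 0, -0.06, 0, 0, -0.14, 0, 0, 0, -0.06, 0, 0, -0.18, 0, 0, 0, -0.06, 0, 0, -0.18, 0, 0, 0, -0.06])

```text
time_s: 14.92
position: [0.6207, -0.0306, 0.2177]
tool_rot: [[0.395, 0.713, 0.579], [0.885, -0.464, -0.033], [0.245, 0.526, -0.814]]
ft_force: [1.8, 0.1, 1.4]
grip_width: 0.0451
```

```bash
python3 st.py; python3 - <<'E'
from h import *
P,R,o=now()
show('wrist','w10',f=1.5)
for l in (0,.012,.012-.021): print(l,wristproj_pose(P,R,p+np.outer([.012+l,-.012+l],AX))*1.5)
show('scene','c10',None,1.5)
show('side','s10',None,1.5)
E
```

```text
h 0.1409367476461916 w 0.045140015291377435 F [ 1.2  2.  -0.1] T [ 0.17 -0.09 -0.04] ang [ -0.4   0.4 -64.8] [-17.1  17.5  92.1  13.5  36.5   2.7]
0 [[378.35595119 276.96963731]
 [378.56378836 267.89663261]]
0.012 [[378.23893573 282.07787527]
 [378.46389703 272.25732775]]
-0.009000000000000001 [[378.43770261 273.40082882]
 [378.63394864 264.83382862]]
```

View pics/w10.png

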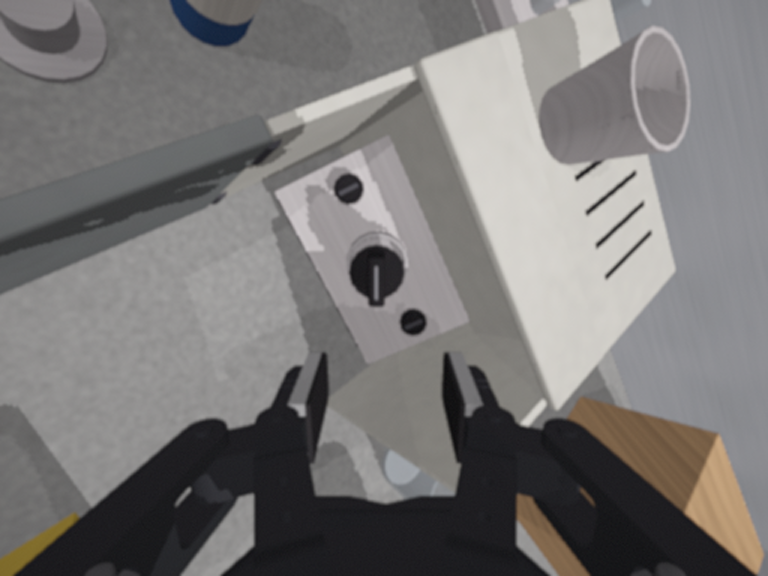

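View pics/c10.png

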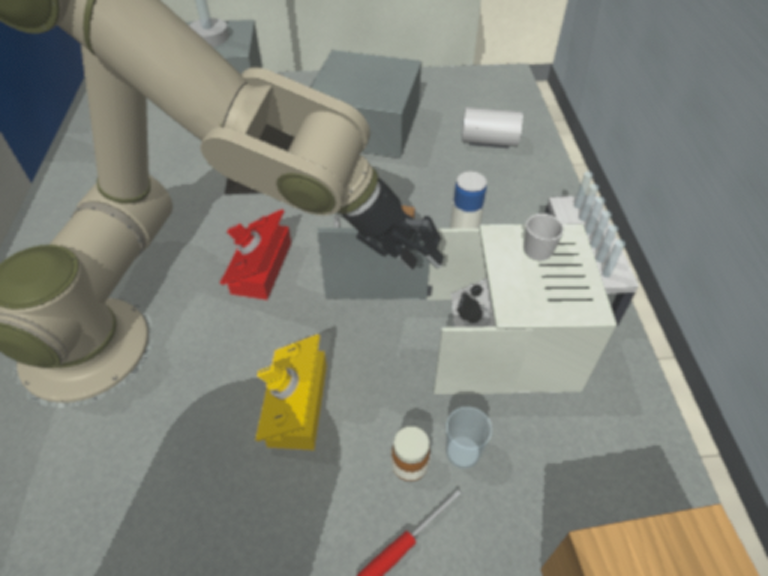

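View pics/s10.png

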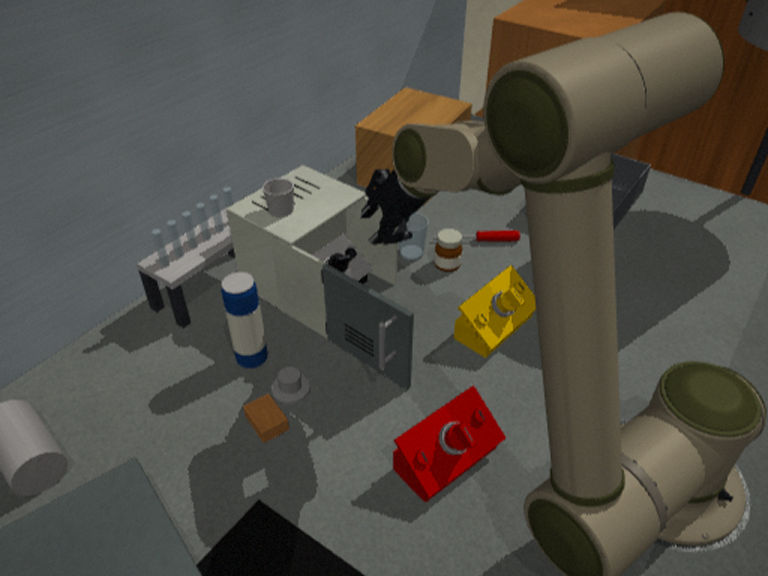

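```bash
python3 - <<'E'
import cv2
a=cv2.imread("pics/w10.png");cv2.imwrite("pics/w10c.png",cv2.resize(a[210:330,310:440],None,fx=5,fy=5,interpolation=cv2.INTER_CUBIC))
E
```

```text
(no output)
```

View pics/w10c.png

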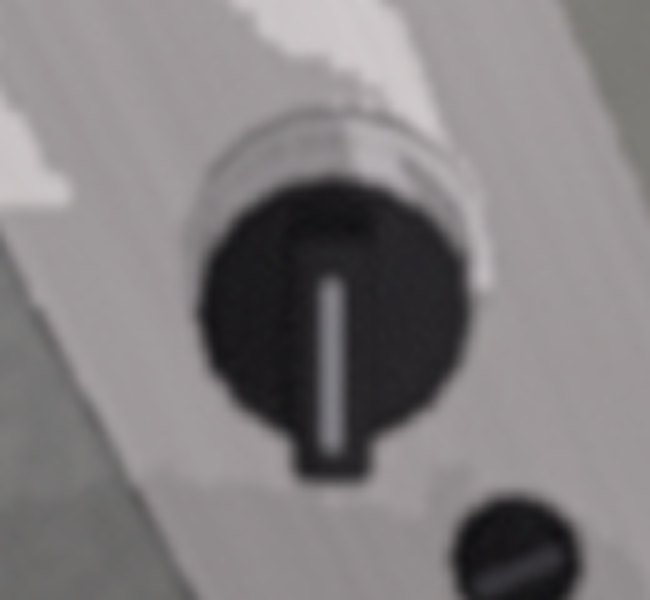

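```bash
python3 - <<'E'
from h import *
P,R,o=now()
y=np.array([-np.sin(c[2]),np.cos(c[2]),0])
for s in (1,-1): print(wristproj_pose(P,R,p+s*.062*y-.031*AX)*1.5)
for l in (0,.006,.012): print(l,wristproj_pose(P,R,p+np.outer([.012+l,-.012+l],AX))*1.5)
print(o['qvel'])
A=np.load('w7.npz')
for s in (1,-1): print(wristproj_pose(A['P'],A['R'],p+s*.062*y-.031*AX)*1.5)
E
```

```text
[348.16164833 188.86360803]
[415.12520232 326.26100404]
0 [[383.4029439  277.16538069]
 [383.47809674 267.85692544]]
0.006 [[383.38218609 279.73645039]
 [383.46039885 270.04899157]]
0.012 [[383.3605392  282.41764103]
 [383.44200276 272.32753761]]
[ 0.07070371  1.73277024  0.23787424 -0.05354403 -0.0803069  -0.03226374]
[275.16095417 304.98912247]
[493.73947889 304.93297243]
```

```bash
python3 - <<'E'
from h import *
B=np.load('w6.npz');print(to(B['P'],B['R']))
E
```

```text
[ 2.000e-03 -1.000e-03  7.000e-02  2.000e-04  1.000e-04  3.569e-01]
```

>>> jog_arm(deltas=[0, 0, 0, 0, 0, 0.357, -0.06, 0, 0, 0, 0, 0, 0.357, -0.06, 0, 0, 0, 0, 0, 0.357, -0.06, 0, 0, 0, 0, 0, 0.357, -0.06, 0, 0, 0, 0, 0, 0.357, -0.06, 0.002, -0.001, 0.07, 0, 0, 0.357, -0.06, 0.002, -0.001, 0.07, 0, 0, 0.357, -0.06, 0.002, -0.001, 0.07, 0, 0, 0.357, -0.06, 0.002, -0.001, 0.07, 0, 0, 0.357, -0.06, 0.002, -0.001, 0.07, 0, 0, 0.357, -0.06, 0.002, -0.001, 0.07, 0, 0, 0.357, -0.06, 0.002, -0.001, 0.07, 0, 0, 0.357, -0.06])

```text
time_s: 16.07
position: [0.6515, -0.0303, 0.1683]
tool_rot: [[0.819, -0.043, 0.572], [-0.031, -0.999, -0.03], [0.573, 0.007, -0.82]]
ft_force: [0.1, -0.2, 0.3]
grip_width: 0.0455
```

```bash
python3 - <<'E'
from h import *
import cv2
P,R,o=now();B=np.load('w6.npz');print(P-B['P'])
show('wrist','w11',f=1.5)
a=cv2.imread("pics/w6.png")[235:355,250:520];b=cv2.imread("pics/w11.png")[235:355,250:520]
cv2.imwrite("pics/cmp.png",cv2.resize(np.vstack([a,b]),None,fx=2.4,fy=2.4,interpolation=cv2.INTER_CUBIC))
for l in (0,.006,.012): print(l,wristproj_pose(P,R,p+np.outer([.012+l,-.012+l],AX))*1.5)
E
```

```text
[ 2.29848909e-05  2.76811020e-04 -5.70215687e-04]
0 [[384.92639674 306.36544054]
 [384.87910269 292.53145259]]
0.006 [[384.93973842 310.26801859]
 [384.89010016 295.74832154]]
0.012 [[384.95378342 314.37632069]
 [384.90162206 299.11859413]]
```

View pics/cmp.png

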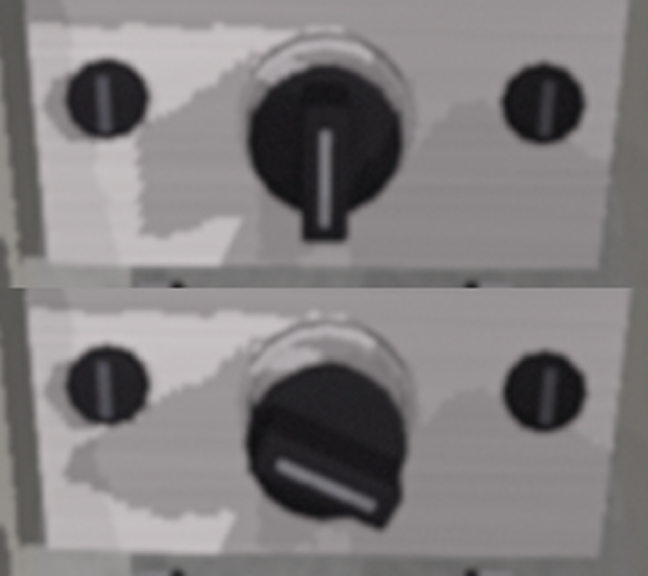

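The before/after pair from the same pose shows the carrier turned by about 65° and standing out. Its flange is 153 → 160 px wide and its centre has dropped 14 px, which fits about 11–12 mm of lift. I'll back away and hand in.

>>> jog_arm(deltas=[0, 0, -0.05, 0, 0, 0, -0.06, 0, 0, -0.1, 0, 0, 0, -0.06, 0, 0, -0.15, 0, 0, 0, -0.06, 0, 0, -0.15, 0, 0, 0, -0.06, 0, 0, -0.15, 0, 0, 0, -0.06, 0, 0, -0.15, 0, 0, 0, -0.06])

```text
time_s: 16.62
position: [0.5869, -0.0268, 0.2607]
tool_rot: [[0.819, -0.045, 0.573], [-0.033, -0.999, -0.03], [0.574, 0.006, -0.819]]
ft_force: [-0.5, -0.2, 0.3]
grip_width: 0.045
```

```bash
python3 - <<'E'
from rig import close_job
from h import *
show('side','s12'); print(now()[2]['ft_force'],now()[2]['qvel'].round(2))
print(close_job())
E
```

```text
[-0.20296622 -0.15760187 -0.40676315] [0.06 0.93 0.06 0.04 0.13 0.17]
the job is handed in; nothing more can be done
None
```

View pics/s12.png

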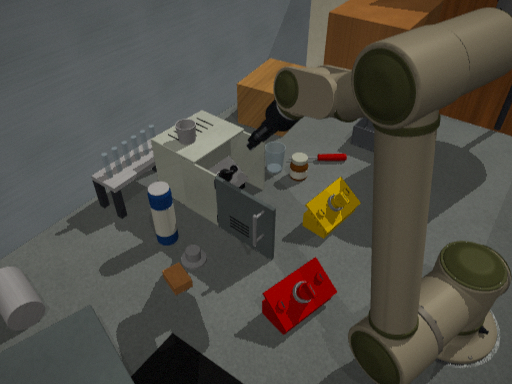

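The door is wide open and the fuse carrier is unlocked and standing out. I handed the job in at about 16.7 s of the 51 s allowed; no verdict is reported.

- **What I did:** I swung the door about 92° by its handle. I then pressed the carrier in about 9 mm, until the push force rose to 31 N at its stop. I turned it about 65° anticlockwise while it was pressed in, let it spring out, released it and backed the arm away.
- **Carrier check:** Before and after pictures from the same pose show it turned and about 11–12 mm out. One flange-width estimate from the first retreat picture suggested little or no lift. The carrier's position in that picture and the before/after pair both contradict it.
- **Final picture:** The door is still wide open and the bystanders look upright and unmoved. The wrist force was near zero, so the arm appears to be touching nothing. I did not measure the bystanders' positions again.
- **Sideways load:** During the turn the sideways force rose to about 16 N, probably because the grip was slightly off the carrier's axis.

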